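# Make up the centrifuge counterweight on the dial scale

### The arm

A 6-joint arm with a two-finger parallel gripper is mounted at the origin on the work surface. World frame = base frame: x ahead of the robot, y to its left, z up, the work surface at z = 0. Lengths are in m, angles in rad, forces in N, time in s.
With the tool pointing down it reaches from about 0.225 to 0.725 m from the base axis. Payload 3.1 kg.
Tool frame: the origin (TCP) lies at the very end of the fingers, on their centre line; the grasp point (between the pads) lies hold_point_z behind it (hold_point_z is the distance from the TCP to the grasp point, in m); z points along the fingers, y is the direction in which the jaws open and shut (so a half turn about z gives the same grasp; the last joint's range is limited). The gripper opens to 85 mm and grips with 20 to 120 N. Pads are 22 mm wide; open, the fingers measure 114 mm over their backs; the gripper's body (76 mm by 85 mm) begins 54 mm behind the grasp point. The pads swing forward as they close: fully open they stand 13 mm farther back than shut.
Start: joints at [1.176, 0.048, 0.099, 1.622, 0, 1.443], TCP at [0.138, 0.506, 0.231] pointing down, gripper open.
Joint ranges: [-2.91, 2.91], [-0.99, 1.94], [-1.21, 1.42], [-2.12, 2.29], [-1.49, 1.47], [-3.14, 3.14]. Speed limits (rad/s): [2.79, 2.79, 3.14, 3.14, 3.14, 3.14].

### API

Orientations are given as [roll, pitch, yaw] about the fixed x, y, z axes, in that order (R = Rz(yaw) Ry(pitch) Rx(roll)).
In Python, from rig import * gives the robot as it stands. Calls block until the motion is done:
- move_ptp(position, orientation): joint-space move of the TCP to a pose.
- servo_line(position, ori=None, rate=0.15, f_stop=None): straight line of the TCP; ori=None keeps the orientation; rate is the mean speed in m/s. With f_stop (N) it stops when the force on the tool has changed by that much, and returns True; else False.
- set_joints(angles): joint-space move.
- move_gripper(opening, effort=None): finger opening in m; effort is the grip in N (None keeps the last); returns when the fingers have stopped.
- dwell(seconds).
- ik(position, orientation): joint angles nearest the present ones, or None.
- get_obs(): the state.
- read_camera(name): name is "scene" or "top" or "wrist"; returns a dict with "image" (384x512x3 uint8, red, green, blue), "vertical_fov" (degrees; the focal length in pixels is half the picture's height over the tangent of half this angle, whatever the lens; pixels are square), "cx", "cy" (the principal point, pixels), "k1" (the pictures are not rectified: a ray, as slopes to the right and down, at radius r is drawn at 1 + k1 r^2 times it, then the intrinsics apply), "view" (4x4, takes a point from world to camera coordinates); the wrist camera has in their place "hand_eye" (4x4, takes a point from camera to tool coordinates, whose origin is the TCP and whose axes are the flange's). Camera axes: x right, y up, looking along -z (the intrinsics and any distortion apply to the point x, -y, -z); pixel columns grow to the right and rows downward; lengths in m; the calibration is good to about 2 mm. A picture is of the moment at which its call begins: read the wrist's pose just before it. There is no depth.
A pose or a line that the arm cannot do raises Unreachable and nothing moves.
- hand_in(): hands the job in, once; it reports no verdict.
The state is a dict: "t": time; "q": joint angles; "qd": joint speeds; "tau": joint torques, N m; "tool_pos": TCP position; "tcp_rot": TCP orientation; "ft_force": force on the tool from outside, world axes, zero at the start; "wrist_torque": the same for the moment, N m; "gripper_width": finger opening in m.
Only numpy, scipy, OpenCV 4.12 (cv2) and the standard library are available. Lean on these libraries where they do the work, as an engineer would, in place of code of your own. Each camera call takes 0.05 s, during which the arm holds its last target.

### The job

Make up the counterweight for the centrifuge: take the grey balance blanks with blue caps from the sloping stand one at a time and lay each lengthwise in a free saddle of the scale pan, letting go and reading the scale after each, and stop as soon as the needle stands in the green sector. Lower each blank gently until it lies level in its saddle before you let go, never dropping it or letting it topple in, and never force the needle into the red zone. Leave unused blanks and the yellow-capped specimen tube where they lie in the stand, and do not disturb the other things on the bench.

Things in the scene. Friction and masses are not known exactly. Their poses are not given: they have to be found in the camera images.
- blank_a: solid grey plastic counterweight shaped like a 50 ml tube, blue cap; 116 mm long, body 28 mm diameter, cap 34 mm diameter over the last 15 mm at +x; origin on its axis at mid length, x along the axis to the cap (any roll about x). 85 to 115 g, each different, unknown. At the start it lies in one of the four places of the stand, leaning 38 degrees from level, cap uppermost
- blank_b: as blank_a
- blank_c: as blank_a
- specimen: specimen tube to be left alone: same shape and size as the blanks, but amber with a paper label and a yellow cap; lies in one of the stand's four saddles (which one varies)
- stand: white fixed sloping stand, 150 mm (x) by 272 mm (y), origin at the middle of its footprint on the table. Four tube places at y = -99, -33, 33, 99 mm: tube middle at x = 0, 78 mm above the table, axis rising towards +x at 38 degrees. Each has two V saddles (see pan_mid) over a back plate 30 mm below the axis; a foot ledge as high as the axis, so tubes come out square to the slope
- scale: white fixed dial scale, origin on the table under the centre of the pan. Housing 200 by 190 mm, 48 mm high, with a round dial head 148 mm across, 86 mm high, centred 172 mm towards +x; the scale's y runs across the pan. The dial faces up (leaning 7 degrees to -x)
- pan_mid (a point): moves with the sprung steel pan (156 mm in x, 212 mm in y, rim 12 mm high), 30 mm above its floor, 119 mm above the table when empty; axes as scale. Three tube places, along x: tube middle rests at y = -66, 0 or 66 mm from this point at its height. Each has two open 90-degree V saddles, 10 mm wide, 31 mm either side of the middle, tops 3 mm below the tube's axis, 52 mm free between for fingers
- pan (a joint): how far the pan has sunk, m: 0 empty, spring 200 N/m (about 4.9 mm for a 100 g blank), end stop at 0.034
- needle (a joint): angle of the dial needle, rad clockwise from above: 0 empty (pointing to the scale's +x), 0.8 rad per 100 g on the pan, i.e. 163 rad per metre of pan travel. The red zone begins at 4.96
- sector (a joint): angle of the middle of the green target sector on the dial rim, same zero and sense as the needle. The sector reaches 0.52 rad to either side of it; it is preset (between 1.7 and 2.5) and stays
- needle_tip (a point): tip of the black needle, 54 mm from the dial's axis
- sector_axis (a point): point on the dial's axis that turns with the green sector; its x points to the sector's middle
- tape: bystander: roll of black tape, 60 mm diameter, 20 mm high; origin under its centre
- strip_tub: bystander: white tub with a blue cap, 42 mm diameter, 105 mm high; origin under its centre
- cup: bystander: white specimen cup with a yellow lid, 62 mm diameter, 70 mm high; origin under its centre
- calculator: bystander: grey calculator lying flat, 135 by 74 mm, 14 mm high; origin under its centre
There are look-alikes about, which are no part of the job. Leave any purple or turquoise look-alike of the blank_a alone. What is shaped like the blank_c but pink is not meant.

How it is judged:
By the outcome, as a careful person would: the job done as asked, in the order asked, and still so for the second after the job is handed in, with the robot touching nothing.
It also fails if it takes over 66 s, if anything falls off the work surface, if the arm or the gripper's body presses on something with over 40 N, if the wrist force passes 120 N, or if a joint passes its speed limit or range.

## Working session

There is one attempt and no reset: what is moved stays moved. The work goes in short steps, each a Python script; the robot and the scene stay as the last script left them, time stands still between calls to the robot, and variables do not carry over. Pictures are saved under pics/ and viewed, and the job is handed in when it is done.

```bash
ls; mkdir -p pics; python3 - <<'E'
from rig import *
import cv2
for n in ["scene","top","wrist"]:
    o=get_obs()
    c=read_camera(n)
    cv2.imwrite(f"pics/{n}0.png",c["image"][:,:,::-1])
    print(n,{k:v for k,v in c.items() if k!="image"})
print({k:o[k] for k in o})
E
```

```text
pics
scene {'vertical_fov': 45.8283790913517, 'cx': 250.25390760241714, 'cy': 199.4318710927859, 'k1': -0.13473000399290794, 'view': array([[-0.87971464,  0.47524193, -0.01572485,  0.4817768 ],
       [-0.39086126, -0.70389425,  0.59309389,  0.14736606],
       [ 0.27079445,  0.52789961,  0.80497973, -1.54041498],
       [ 0.        ,  0.        ,  0.        ,  1.        ]])}
top {'vertical_fov': 56.58485105772786, 'cx': 258.0565342245901, 'cy': 194.0515801366218, 'k1': -0.016839081770143323, 'view': array([[ 3.17751609e-04, -9.99993055e-01, -3.71337020e-03,
         6.69557059e-03],
       [ 9.78478823e-01, -4.55331845e-04,  2.06346759e-01,
        -5.62124672e-01],
       [-2.06347016e-01, -3.69902112e-03,  9.78471883e-01,
        -1.12267117e+00],
       [ 0.00000000e+00,  0.00000000e+00,  0.00000000e+00,
         1.00000000e+00]])}
wrist {'vertical_fov': 64.89568637353874, 'cx': 249.5610651943338, 'cy': 184.25163014438317, 'k1': -0.03517155160633219, 'hand_eye': array([[ 4.42225130e-04,  9.63545739e-01,  2.67543293e-01,
         6.73430232e-02],
       [ 9.99998880e-01, -8.087129
[... 165 characters left out ...]
0000000e+00,  0.00000000e+00,
         1.00000000e+00]])}
{'t': 0.1, 'q': array([1.17620882e+00, 4.87187311e-02, 9.77268206e-02, 1.62204128e+00,
       3.46736996e-05, 1.44295944e+00]), 'qd': array([ 0.001168  , -0.00080551,  0.00219286, -0.00043996,  0.00027014,
        0.0012981 ]), 'tau': array([ 1.86690588e-03, -3.39851046e+01,  3.20935392e+01,  1.58675591e-02,
       -1.27680246e-04, -1.08154526e-05]), 'tool_pos': array([0.13818571, 0.50588948, 0.23019851]), 'tcp_rot': array([-3.13937846e+00, -3.19566005e-04,  2.87484164e+00]), 'ft_force': array([ 0.45254047,  0.2226396 , -0.25155457]), 'wrist_torque': array([ 0.04363853, -0.02217215,  0.00524857]), 'gripper_width': 0.08582174514417269}
```

View pics/scene0.png

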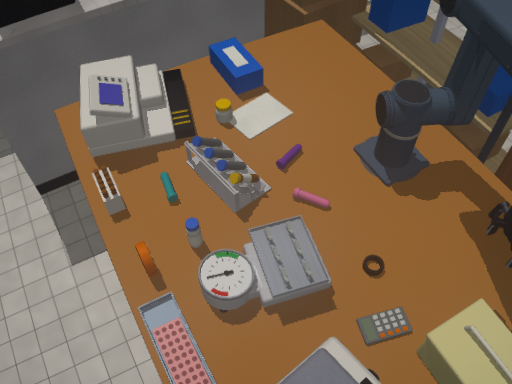

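View pics/top0.png

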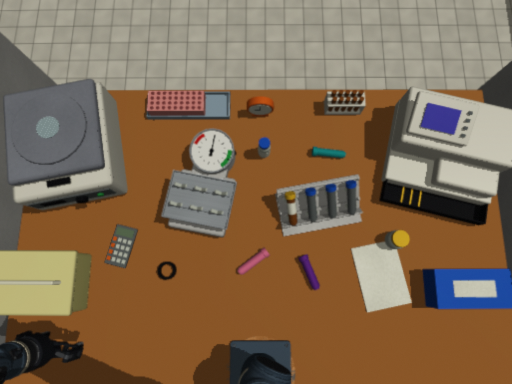

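View pics/wrist0.png

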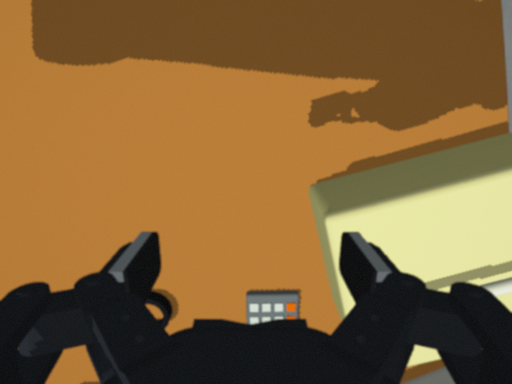

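The top view shows the stand at about (320,205). It holds an amber tube with a yellow cap at (292,210), which is the specimen, and three grey tubes with blue caps at (312,205), (331,202) and (352,198), which are the blanks. The scale pan is at (200,203) and the dial at (212,152). The look-alikes lie loose on the bench: turquoise (328,153), pink (253,262) and purple (309,272). The blue-capped object at (264,148) is the strip tub.

```bash
cat > h.py <<'E'
from rig import *
import numpy as np, cv2
from scipy.spatial.transform import Rotation as R
def tpose(o):
    T=np.eye(4);T[:3,:3]=R.from_euler('xyz',o['tcp_rot']).as_matrix();T[:3,3]=o['tool_pos'];return T
def snap(name,fn):
    o=get_obs();c=read_camera(name);cv2.imwrite(f"pics/{fn}.png",c["image"][:,:,::-1])
    c['c2w']=tpose(o)@c['hand_eye'] if name=='wrist' else np.linalg.inv(c['view'])
    c['f']=192/np.tan(np.radians(c['vertical_fov'])/2)
    np.save(f"pics/{fn}.npy",c,allow_pickle=True); return c
def load(fn): return np.load(f"pics/{fn}.npy",allow_pickle=True).item()
def K(c): return np.array([[c['f'],0,c['cx']],[0,c['f'],c['cy']],[0,0,1]])
def ray(c,uv):
    p=cv2.undistortPoints(np.array([[uv]],float),K(c),np.array([c['k1'],0,0,0]))[0,0]
    d=c['c2w'][:3,:3]@np.array([p[0],-p[1],-1]); return c['c2w'][:3,3],d/np.linalg.norm(d)
def onz(c,uv,z):
    o,d=ray(c,uv); return o+d*(z-o[2])/d[2]
def proj(c,X):
    P=np.linalg.inv(c['c2w'])@np.append(X,1); p=np.array([P[0]/-P[2],-P[1]/-P[2]]); r2=p@p
    return p*(1+c['k1']*r2)*c['f']+[c['cx'],c['cy']]
E
python3 - <<'E'
from h import *
c=snap("top","top1"); s=snap("scene","scene1")
for uv in [(292,210),(312,205),(331,202),(352,198)]: print(uv,onz(c,uv,.09))
print("pan",onz(c,(200,203),.1),"dial",onz(c,(212,152),.09))
im=c['image'][:,:,::-1]
cv2.imwrite("pics/c1.png",np.hstack([cv2.resize(im[120:240,150:240],None,fx=4,fy=4,interpolation=2),cv2.resize(im[140:260,270:370],None,fx=4,fy=4,interpolation=2)]))
for p in ([.5,.0,.45],[.45,.05,.4],[.45,.0,.35],[.48,-.15,.35],[.48,.13,.35]):
  for yaw in (0,3.14159):
    print(p,yaw,ik(p,[3.14159,0,yaw]))
E
```

```text
(292, 210) [ 0.5034454 -0.1018037  0.09     ]
(312, 205) [ 0.51961806 -0.16613125  0.09      ]
(331, 202) [ 0.52935409 -0.22737951  0.09      ]
(352, 198) [ 0.54239771 -0.29549823  0.09      ]
pan [0.52440773 0.19110662 0.1       ] dial [0.69772827 0.15891716 0.09      ]
[0.5, 0.0, 0.45] 0 [-1.34200802e-01  1.85239939e-01  7.12892122e-01  2.09844816e+00
 -2.62973025e-06  3.00739185e+00]
[0.5, 0.0, 0.45] 3.14159 [-1.34204149e-01  1.85240181e-01  7.12892405e-01  2.09844891e+00
  2.62973000e-06 -1.34201495e-01]
[0.45, 0.05, 0.4] 0 [-3.76412913e-02 -1.98242164e-02  3.79368636e-01  1.96998908e+00
 -2.65171012e-06  3.10395136e+00]
[0.45, 0.05, 0.4] 3.14159 [-3.76450255e-02 -1.98246349e-02  3.79368224e-01  1.96998929e+00
  2.65171002e-06 -3.76423719e-02]
[0.45, 0.0, 0.35] 0 [-1.49217960e-01 -7.90768402e-02  2.15262707e-01  1.86513548e+00
 -2.62410215e-06  2.99237469e+00]
[0.45, 0.0, 0.35] 3.14159 [-1.49221678e-01 -7.90766136e-02  2.15262919e-01  1.86513625e+00
  2.62410173e-06 -1.49219025e-01]
[0.48, -0.15, 0.35] 0 [-4.36309529e-01  5.81121016e-02  3.51278915e-01  1.86396202e+00
 -2.40499464e-06  2.70528312e+00]
[0.48, -0.15, 0.35] 3.14159 [-4.36312572e-01  5.81141029e-02  3.51281011e-01  1.86396436e+00
  2.40499421e-06 -4.36309919e-01]
[0.48, 0.13, 0.35] 0 [ 1.29552520e-01  4.32806954e-02  3.35834309e-01  1.86335028e+00
 -2.63135219e-06 -3.01204013e+00]
[0.48, 0.13, 0.35] 3.14159 [1.29549152e-01 4.32793347e-02 3.35832900e-01 1.86334955e+00
 2.63135243e-06 1.29551806e-01]
```

View pics/c1.png

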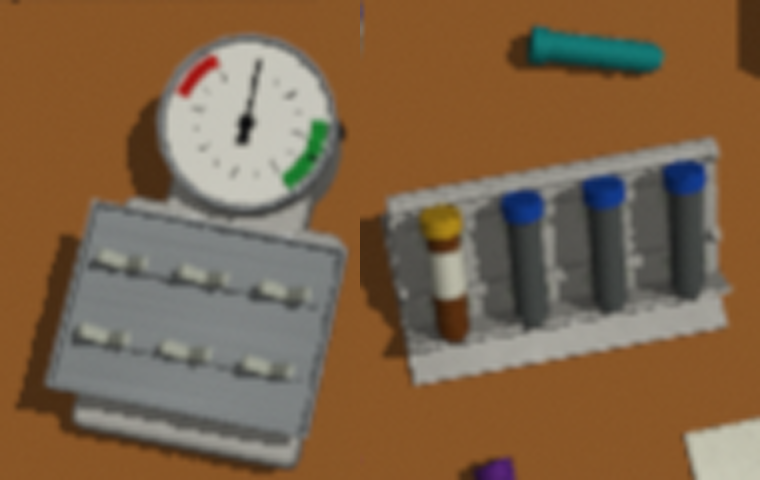

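The needle at rest is at crop (260,60). The green sector runs from crop (322,122) to (290,185), so its middle is near 1.8 rad. The only grey tubes with blue caps in the stand are the three at crop x 523, 605 and 685. Next I'll take closer wrist views of both fixtures.

```bash
python3 - <<'E'
from h import *
import rig
print([n for n in dir(rig) if not n.startswith('__')], getattr(rig,'hold_point_z',None))
move_ptp([.50,.17,.36],[np.pi,0,np.pi-.18]); snap('wrist','wscale')
print(get_obs()['t'])
move_ptp([.46,-.19,.36],[np.pi,0,np.pi+.2]); snap('wrist','wstand')
o=get_obs();print(o['t'],o['tool_pos'])
E
```

```text
['Unreachable', 'dwell', 'get_obs', 'hand_in', 'hold_point_z', 'ik', 'move_gripper', 'move_ptp', 'read_camera', 'servo_line', 'set_joints'] 0.0187
2.15
3.5583 [ 0.46041252 -0.18901285  0.36006188]
```

View pics/wscale.png

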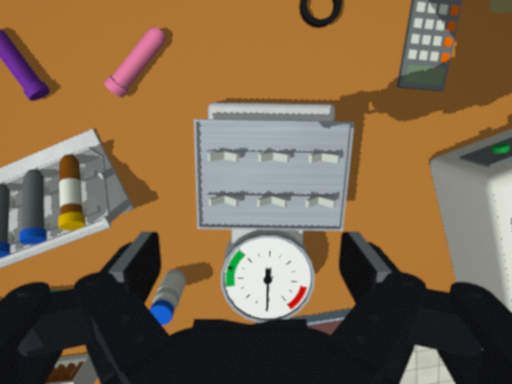

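View pics/wstand.png

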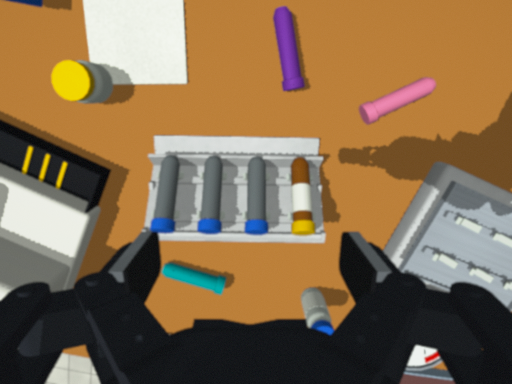

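The wrist view of the scale shows the pan from about (195,120) to (345,230), the dial at (267,277), and the needle at zero. The wrist view of the stand shows blanks at x = 166, 211 and 257 and the specimen at 302. Next come colour masks and rays.

```bash
python3 - <<'E'
from h import *
def blobs(m,amin):
    n,l,s,c=cv2.connectedComponentsWithStats(m.astype(np.uint8)); return [(c[i],s[i]) for i in range(1,n) if s[i][4]>=amin]
s38=np.sin(np.radians(38));c38=np.cos(np.radians(38))
c=load('wstand');hsv=cv2.cvtColor(c['image'],cv2.COLOR_RGB2HSV)
H,S,V=[hsv[...,i].astype(int) for i in range(3)]
roi=np.zeros(H.shape,bool);roi[130:245,135:335]=1
zc=.078+.0505*s38
P=[]
for nm,m in (('blue',(H>100)&(H<130)&(S>120)&(V>60)&roi),('yellow',(H>18)&(H<30)&(S>150)&(V>120)&roi)):
    for ce,s in blobs(m,60):
        X=onz(c,ce,zc);P.append(X);print(nm,ce.round(1),s,X.round(4))
P=sorted(P,key=lambda p:-p[1]);P=np.array(P)
print('spacing',np.linalg.norm(np.diff(P,axis=0),axis=1))
y=np.array([99,33,-33,-99])/1000
fx=np.polyfit(y,P[:,0],1);fy=np.polyfit(y,P[:,1],1);print(fx,fy)
yaw=np.arctan2(-fx[0],fy[0]);print('yaw',yaw)
org=np.array([fx[1],fy[1]])-.0505*c38*np.array([np.cos(yaw),np.sin(yaw)]);print('stand origin',org)
# grey bodies
m=(S<60)&(V<115)&(V>30)&roi
for yy in y:
    X=np.array([*(org+yy*np.array([-np.sin(yaw),np.cos(yaw)])),.078]); print('mid px',proj(c,X).round(1), 'foot', proj(c,X-.058*np.array([c38*np.cos(yaw),c38*np.sin(yaw),s38])).round(1))
im=c['image'][120:250,130:340,::-1]
cv2.imwrite('pics/c2.png',cv2.resize(im,None,fx=3.8,fy=3.8,interpolation=2))
c=load('wscale');im=c['image'][90:325,180:370,::-1]
cv2.imwrite('pics/c3.png',cv2.resize(im,None,fx=2.5,fy=2.5,interpolation=2))
E
```

```text
blue [161.9 225. ] [150 218  25  15 321] [ 0.5851 -0.2907  0.1091]
blue [209.1 225.6] [198 218  23  16 317] [ 0.5725 -0.225   0.1091]
blue [256.1 226.3] [245 219  23  15 312] [ 0.5602 -0.1598  0.1091]
yellow [302.8 226.6] [292 219  23  16 324] [ 0.5476 -0.0949  0.1091]
spacing [0.06612633 0.06635037 0.06689935]
[-0.18947783  0.5663622 ] [ 0.98879063 -0.192589  ]
yaw 0.18933066432825676
stand origin [ 0.52727877 -0.2000784 ]
mid px [300.5 193.3] foot [298.5 158.3]
mid px [255.9 192.8] foot [255.9 157.8]
mid px [211.2 192.2] foot [213.3 157.3]
mid px [166.6 191.7] foot [170.9 156.8]
```

View pics/c2.png

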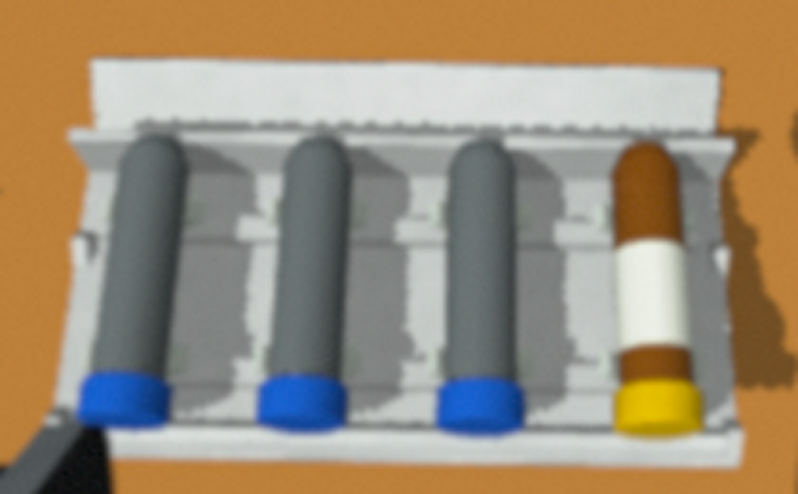

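View pics/c3.png

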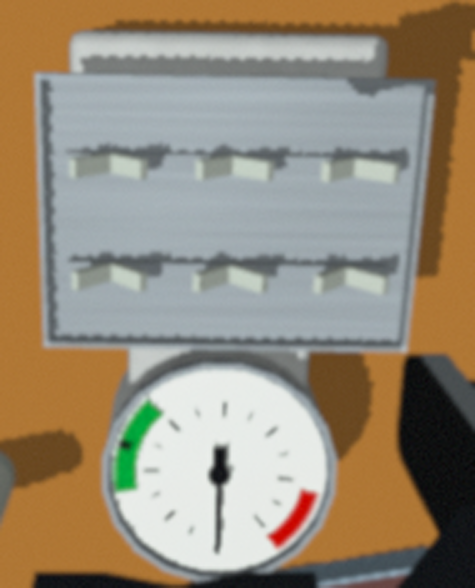

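```bash
python3 - <<'E'
from h import *
c=load('wscale')
f=lambda p:np.array(p)/2.5+[180,90]
C=np.array([onz(c,f(p),.101) for p in [(37,73),(433,82),(405,350),(45,346)]])
print(C.round(4)); 
for i in range(4): print(np.linalg.norm(C[i]-C[(i+1)%4]).round(4))
ctr=C.mean(0);print('ctr',ctr)
y=(C[1]+C[2]-C[0]-C[3]);x=(C[3]+C[2]-C[0]-C[1])
print('yaw y',np.arctan2(-y[0],y[1]),'yaw x',np.arctan2(x[1],x[0]))
d=onz(c,f((219,473)),.086);print('dial',d,'dist',np.linalg.norm((d-ctr)[:2]),'yaw',np.arctan2(*(d-ctr)[[1,0]]))
# V outer ends of saddles top z .116
for a,b in [((70,155),(146,157)),((196,157),(271,160)),((322,160),(397,163)),((72,270),(146,272)),((193,270),(266,273)),((314,272),(387,275))]:
    print('saddle',((onz(c,f(a),.116)+onz(c,f(b),.116))/2).round(4))
t=load('top1')
for k in [(110,205),(342,240),(300,435),(45,385)]:
  p=np.array(k)/4+[150,120]; print('top corner',onz(t,p-0.4,.101).round(4))
E
```

```text
[[0.4434 0.1076 0.101 ]
 [0.4846 0.3118 0.101 ]
 [0.6346 0.2823 0.101 ]
 [0.5951 0.0774 0.101 ]]
0.2083
0.1529
0.2086
0.1547
ctr [0.53943704 0.19476274 0.101     ]
yaw y -0.19504269000069188 yaw x -0.1952378013360712
dial [0.70532415 0.1622076  0.086     ] dist 0.1690513860624617 yaw -0.19378596506441723
saddle [0.4908 0.1373 0.116 ]
saddle [0.5037 0.2011 0.116 ]
saddle [0.5168 0.2654 0.116 ]
saddle [0.5523 0.1252 0.116 ]
saddle [0.5641 0.1893 0.116 ]
saddle [0.5769 0.2537 0.116 ]
top corner [0.6302 0.2689 0.101 ]
top corner [0.6008 0.0804 0.101 ]
top corner [0.4436 0.1111 0.101 ]
top corner [0.483  0.3134 0.101 ]
```

Measured poses:
- **Pan:** centre at about (0.5385, 0.195), yaw -0.195. The rim, saddles and dial agree to within a few mm.
- **Stand:** origin at about (0.5273, -0.200), yaw 0.19, with place spacing of 66.1–66.9 mm against the given 66.

I'll take the blank at y = -33 first, which is the grey tube with a blue cap at pixel (211,190) in the wrist view.

```bash
cat >> h.py <<'E'
HP=.0187
SO=np.array([.5273,-.2001,0]);SY=.1893
PO=np.array([.5385,.1950,0]);PY=-.195
a=np.radians(38)
Rz=lambda t:R.from_euler('z',t).as_matrix()
Rs=Rz(SY)@np.array([[-np.cos(a),0,np.sin(a)],[0,1,0],[-np.sin(a),0,-np.cos(a)]])
Es=R.from_matrix(Rs).as_euler('xyz')
Rp=Rz(PY)@np.array([[-1.,0,0],[0,1,0],[0,0,-1]]);Ep=R.from_matrix(Rp).as_euler('xyz')
def spos(y,up=0): # TCP for grasp at stand place y, backed off by up along normal
    return SO+Rz(SY)@np.array([0,y,.078])+Rs[:,2]*(HP-up)
def ppos(y,axz): 
    return PO+Rz(PY)@np.array([0,y,0])+np.array([0,0,axz-HP])
def ft(n=5):
    F=[]
    for _ in range(n): F.append(get_obs()['ft_force']);dwell(.03)
    return np.mean(F,0)
E
python3 - <<'E'
from h import *
print(Es,Ep)
for y in(-.033,.033,-.099):
  for up in (0,.09): print(ik(spos(y,up),Es))
for y in (.066,-.066): print(ik(ppos(y,.119),Ep), ik(ppos(y,.2),Ep))
move_gripper(.05,40)
move_ptp(spos(-.033,.09),Es); c=snap('wrist','pre1')
for y in (-.033,): 
  X=SO+Rz(SY)@np.array([0,y,.078]); print(proj(c,X), get_obs()['tool_pos']-spos(y,.09),get_obs()['t'],get_obs()['gripper_width'])
E
```

```text
[ 3.14159265  0.66322512 -2.95229265] [-3.14159265  0.          2.94659265]
[-0.79718845 -0.19299205 -0.62209763  0.73477054  0.53928149 -0.87257274]
[-0.91109047 -0.34045444 -0.58550454  0.98540912  0.58091736 -0.99775622]
[-0.70326293 -0.34642208 -0.74676909  0.71467807  0.49997627 -0.77427211]
[-0.82506282 -0.51567565 -0.70814006  0.9869727   0.55011512 -0.90260191]
[-0.87120857 -0.04244033 -0.48234153  0.76634895  0.56714789 -0.95318044]
[-0.97610365 -0.17186776 -0.4475199   0.99625173  0.60135543 -1.07209495]
[ 3.30317747e-01  2.76441718e-01  9.56830545e-02  1.39003766e+00
 -4.44089210e-16  5.25317747e-01] [ 3.30317747e-01  2.64349479e-01  2.42109291e-01  1.54855614e+00
 -4.44089210e-16  5.25317747e-01]
[ 1.19032727e-01  1.02188307e-01 -1.04064253e-01  1.36454377e+00
 -4.44089210e-16  3.14032727e-01] [ 1.19032727e-01  8.52252164e-02  3.90357986e-02  1.52460691e+00
 -4.44089210e-16  3.14032727e-01]
[251.53208639 190.88217976] [ 0.00155776 -0.00136764  0.00318509] 4.9917 0.04969539507665609
```

View pics/pre1.png

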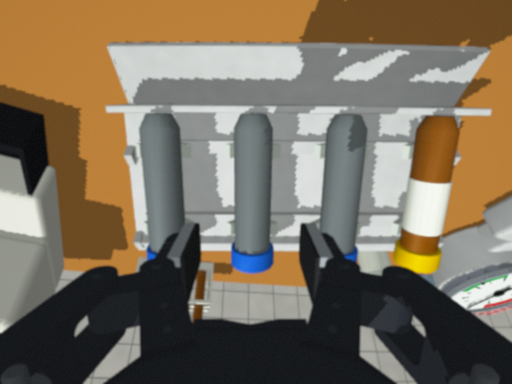

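The gripper is centred on the grey tube with a blue cap (axis at x about 253, predicted 251.5). Its mid-length at row 191 matches too, so I'll grasp it.

```bash
python3 - <<'E'
from h import *
f0=ft()
print(servo_line(spos(-.033,0.0),Es,rate=.08,f_stop=8))
o=get_obs();print(o['tool_pos']-spos(-.033,0))
print(move_gripper(.02,40)); dwell(.2)
o=get_obs();print(o['gripper_width'],o['tool_pos']-spos(-.033,0),ft()-f0)
servo_line(spos(-.033,.03),Es,rate=.06)
snap('wrist','lift1')
o=get_obs();print(o['gripper_width'],ft()-f0,o['t'])
E
```

```text
False
[ 0.0002031  -0.00041979  0.00066761]
False
0.026514365666494157 [-0.00011813  0.00091547  0.00075127] [-4.48665189  3.37378573  3.85203285]
0.026556559732012895 [-0.25475901  0.67836972 -1.63284285] 7.8333
```

View pics/lift1.png

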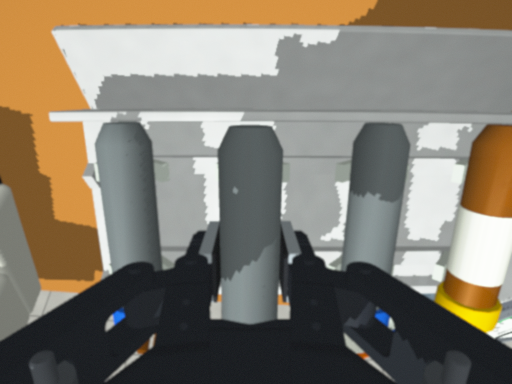

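```bash
python3 - <<'E'
from h import *
servo_line(spos(-.033,.12),Es,rate=.12)
move_ptp(ppos(.066,.22),Ep); dwell(.3)
servo_line(ppos(.066,.155),Ep,rate=.1);dwell(.3)
c=snap('wrist','prep1');t=snap('top','topp1')
o=get_obs();print(o['tool_pos']-ppos(.066,.155),o['tcp_rot']-Ep,o['gripper_width'],ft(8),o['t'])
im=t['image'][120:250,150:250,::-1];cv2.imwrite('pics/c4.png',cv2.resize(im,None,fx=4.5,fy=4.5,interpolation=2))
E
```

```text
[2.08127006e-04 7.80394009e-05 4.20689307e-04] [6.28286646e+00 5.89623971e-04 1.11940830e-05] 0.026599153494869923 [ 0.49907516  0.13545747 -1.18748148] 12.275
```

View pics/prep1.png

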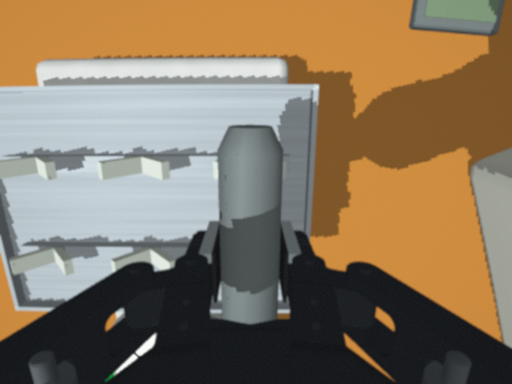

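View pics/c4.png

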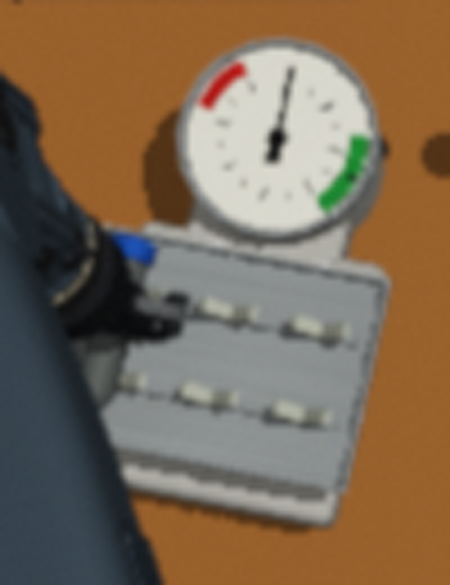

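```bash
python3 - <<'E'
from h import *
c=load('prep1')
im=c['image'][140:290,0:320,::-1];cv2.imwrite('pics/c5.png',cv2.resize(im,None,fx=2.5,fy=2.5,interpolation=2))
for y in (-.066,0,.066):
  for x in (-.031,.031):
    w=22/1000
    print(y,x,[ (proj(c,PO+Rz(PY)@np.array([xx,y+dy,.116]))-[0,140])*2.5 for xx,dy in ((x-.005,-.011),(x-.005,.011))])
E
```

```text
-0.066 -0.031 [array([-4.34065588, 47.0242224 ]), array([88.26927396, 46.60016354])]
-0.066 0.031 [array([ 50.88520149, 291.80137874]), array([135.97491209, 292.97938864])]
0 -0.031 [array([279.12242266,  45.99140992]), array([376.64443369,  45.80638551])]
0 0.031 [array([310.3956021 , 294.77859996]), array([399.18384886, 295.39931867])]
0.066 -0.031 [array([574.07445946,  45.67421651]), array([673.25978575,  45.72674155])]
0.066 0.031 [array([578.55804826, 296.08177445]), array([668.60025501, 296.14302802])]
```

View pics/c5.png

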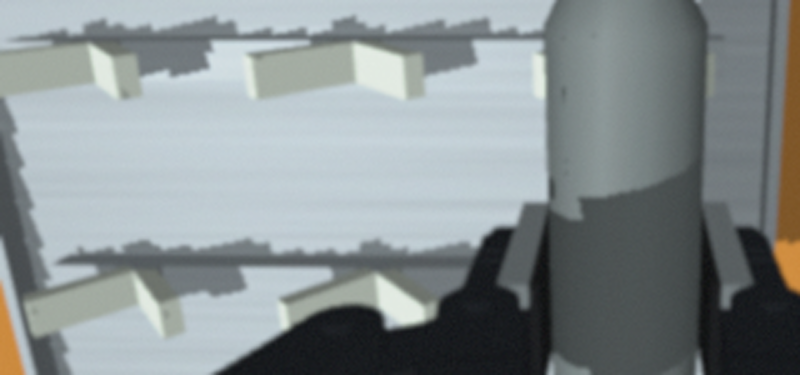

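The saddle at +66 has its centre at crop x 624, against a predicted 624, so the blank is aligned. The needle reads zero. Now I'll lower it gently with force feedback and the dial.

```bash
cat >> h.py <<'E'
def needle(c):
    """needle angle from zero, by dark pixels farther than 22 px.. on dial plane; returns rad"""
    D=PO+Rz(PY)@np.array([.172,0,.086])
    tilt=R.from_euler('y',-np.radians(7)).as_matrix()
    # sample dial-plane polar picture
    im=c['image'].astype(float).mean(2)
    th=np.arange(-.6,5.6,.01);rs=np.arange(.024,.046,.001)
    A=Rz(PY)@tilt
    px=np.array([[proj(c,D+A@np.array([r*np.cos(t),-r*np.sin(t),0])) for r in rs] for t in th],np.float32)
    v=cv2.remap(im.astype(np.float32),px[...,0],px[...,1],cv2.INTER_LINEAR).mean(1)
    i=v.argmin();w=np.clip(np.median(v)-v[max(0,i-20):i+21]-8,0,None)
    return float((w*th[max(0,i-20):i+21]).sum()/w.sum()), float(v[i])
E
python3 - <<'E'
from h import *
print('empty',needle(load('topp1')),needle(load('top1')))
servo_line(ppos(.066,.1235),Ep,rate=.06);dwell(.2);f0=ft(8)
for z in (.1215,.1195,.1175,.1165):
    servo_line(ppos(.066,z),Ep,rate=.02,f_stop=4);dwell(.2)
    t=snap('top','l1_%d'%round(z*1e4)); o=get_obs()
    print(z,(ft(8)-f0).round(2),needle(t),o['tool_pos']-ppos(.066,z),o['t'])
E
```

```text
empty (-0.024330107452501776, 124.99960327148438) (-0.024153754779364496, 112.43079376220703)
0.1215 [ 0.09 -0.49 -0.14] (-0.024196266140233614, 124.2179946899414) [8.59016735e-06 1.09243278e-05 2.35280144e-05] 14.1833
0.1195 [-0.15 -0.02  0.48] (0.1332055576533724, 119.71923828125) [-1.79462952e-05  6.61380450e-06  4.14864742e-05] 14.95
0.1175 [0.36 0.04 0.71] (0.4615328915757749, 119.31853485107422) [1.06293927e-04 2.71139120e-05 1.03318504e-04] 15.7167
0.1165 [0.13 0.39 0.84] (0.6484215246472742, 133.89659118652344) [4.41148207e-05 1.30100789e-05 3.86326757e-05] 16.4833
```

```bash
python3 - <<'E'
from h import *
servo_line(ppos(.066,.1159),Ep,rate=.02);dwell(.2)
t=snap('top','l1_b');print(needle(t))
move_gripper(.042,20);dwell(.3)
t=snap('top','l1_c');print(needle(t),get_obs()['gripper_width'])
c=snap('wrist','rel1')
servo_line(ppos(.066,.21),Ep,rate=.1);dwell(.2)
t=snap('top','l1_d');print(needle(t),get_obs()['t']);snap('wrist','rel1b')
im=t['image'][120:250,150:250,::-1];cv2.imwrite('pics/c6.png',np.hstack([cv2.resize(im,None,fx=3.5,fy=3.5,interpolation=2)]))
E
```

```text
(0.7557512555367254, 112.95134735107422)
(0.8164344094882002, 117.81423950195312) 0.04207503761100199
(0.8166403799730316, 119.26422882080078) 19.2917
```

View pics/c6.png

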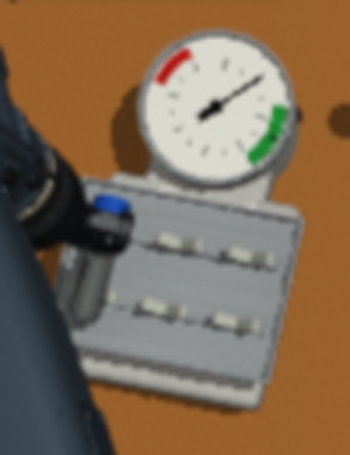

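View pics/rel1b.png

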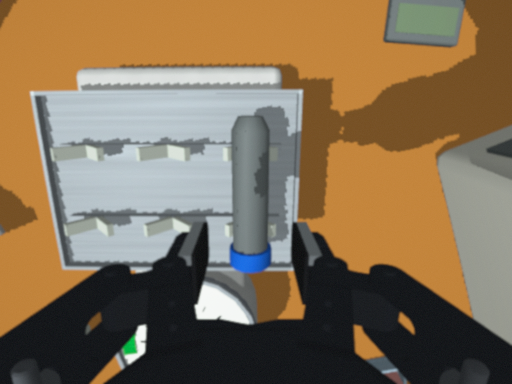

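The first blank lies level in the +66 saddle and the needle reads about 0.84 rad. That is short of the green sector, which starts near 1.29, so I'll fetch the second blank from place y = +33. It is the grey tube with a blue cap at (257,190) in the stand view.

```bash
python3 - <<'E'
from h import *
Y=.033
move_gripper(.05,40)
move_ptp(spos(Y,.1),Es); dwell(.15); snap('wrist','pre2')
print(get_obs()['tool_pos']-spos(Y,.1),get_obs()['t'])
E
```

```text
[0.00059048 0.00039459 0.00048967] 21.45
```

View pics/pre2.png

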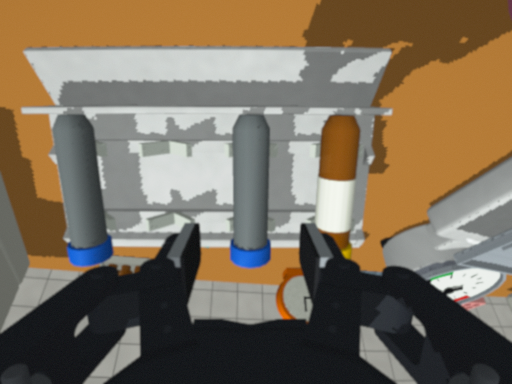

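The blank at x about 251 is centred between the fingers, and the specimen at x 338 stays clear. I'll grasp this one and carry it across.

```bash
python3 - <<'E'
from h import *
Y=.033
print(servo_line(spos(Y,0),Es,rate=.08,f_stop=8))
move_gripper(.02,40); dwell(.2)
print(get_obs()['gripper_width'])
servo_line(spos(Y,.12),Es,rate=.1)
snap('wrist','lift2')
move_ptp(ppos(-.066,.22),Ep); dwell(.2)
servo_line(ppos(-.066,.155),Ep,rate=.1);dwell(.2)
snap('wrist','prep2');t=snap('top','topp2')
o=get_obs();print(o['tool_pos']-ppos(-.066,.155),o['gripper_width'],ft(8),needle(t),o['t'])
E
```

```text
False
0.026662204085684805
[4.93585912e-04 8.74955177e-05 7.59011250e-04] 0.02664189620477403 [-0.213211    0.01568394 -0.73099003] (2.5894511051885907, 21.185441970825195) 27.3167
```

View pics/lift2.png

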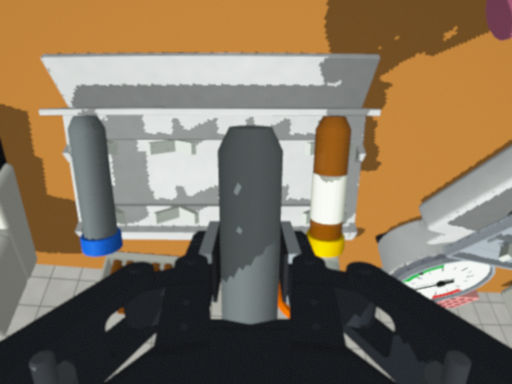

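View pics/prep2.png

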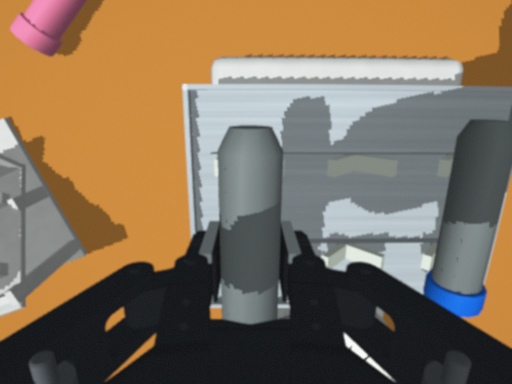

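View pics/topp2.png

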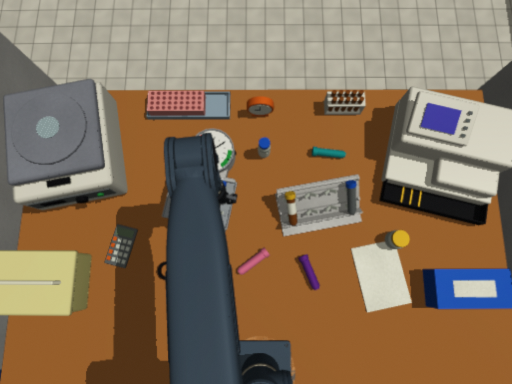

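The arm hides the left part of the dial, but the needle and green sector are still visible, so I'll limit the reading to that arc. The stand shows the specimen and the third blank undisturbed.

```bash
sed -i 's/def needle(c):/def needle(c,lo=-.6,hi=5.6):/; s/th=np.arange(-.6,5.6,.01)/th=np.arange(lo,hi,.01)/' h.py
python3 - <<'E'
from h import *
print(needle(load('topp2'),.5,2.2))
servo_line(ppos(-.066,.119),Ep,rate=.06);dwell(.2);f0=ft(8)
for z in (.1165,.1145,.1125):
    servo_line(ppos(-.066,z),Ep,rate=.02,f_stop=4);dwell(.2)
    t=snap('top','l2_%d'%round(z*1e4)); o=get_obs()
    print(z,(ft(8)-f0).round(2),needle(t,.5,2.2),o['t'])
im=t['image'][110:200,150:250,::-1];cv2.imwrite('pics/c7.png',cv2.resize(im,None,fx=5,fy=5,interpolation=2))
E
```

```text
(0.8167499563164348, 117.96257019042969)
0.1165 [-0.1  -0.52 -0.11] (0.8166874086936496, 116.96961212158203) 29.325
0.1145 [-0.26 -0.08  0.1 ] (1.0103444169137596, 126.1964340209961) 30.0917
0.1125 [-0.03  0.18  1.04] (1.3270448609399506, 112.3481674194336) 30.8583
```

View pics/c7.png

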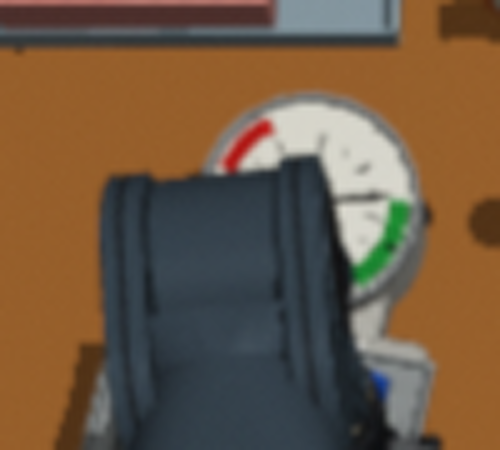

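```bash
python3 - <<'E'
from h import *
servo_line(ppos(-.066,.1113),Ep,rate=.02);dwell(.25)
t=snap('top','l2_b');print(needle(t,.5,2.2))
move_gripper(.042,20);dwell(.4)
t=snap('top','l2_c');print(needle(t,.5,2.2))
servo_line(ppos(-.066,.21),Ep,rate=.1)
snap('wrist','rel2b')
move_ptp([.40,.0,.33],[np.pi,0,np.pi]);dwell(.3)
t=snap('top','fin1');print('needle',needle(t),get_obs()['t'])
# sector
hsv=cv2.cvtColor(t['image'],cv2.COLOR_RGB2HSV);m=(hsv[...,0]>40)&(hsv[...,0]<80)&(hsv[...,1]>120)
D=PO+Rz(PY)@np.array([.172,0,.086])
vs,us=np.nonzero(m);an=[]
for u,v in zip(us,vs):
    if 180<u<245 and 120<v<185:
        q=Rz(PY).T@(onz(t,(u,v),.086)-D); an.append(np.arctan2(-q[1],q[0]))
print('green',min(an),max(an),np.mean(an),len(an))
im=t['image'][120:260,150:370,::-1];cv2.imwrite('pics/c8.png',cv2.resize(im,None,fx=3.6,fy=3.6,interpolation=2))
E
```

```text
(1.5502899720925067, 112.631103515625)
(1.631278950517112, 112.65959930419922)
needle (1.630008941012195, 112.89208221435547) 34.8667
green 1.4525628541588975 2.3891676407811353 1.8958514436440046 53
```

View pics/c8.png

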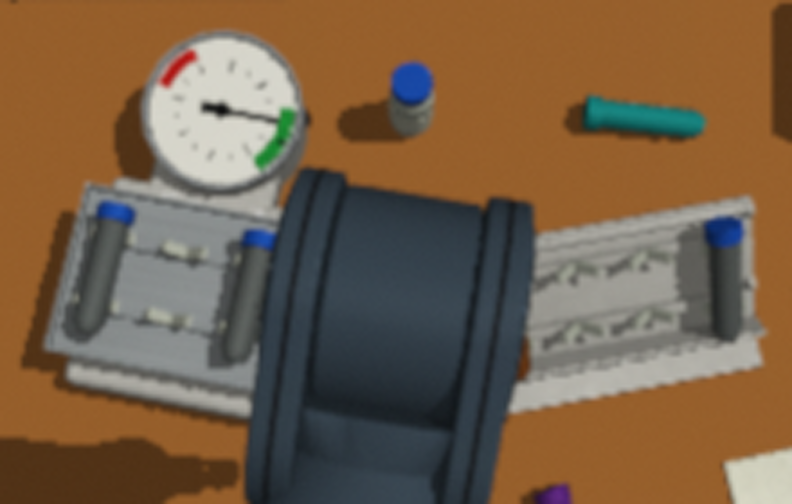

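View pics/rel2b.png

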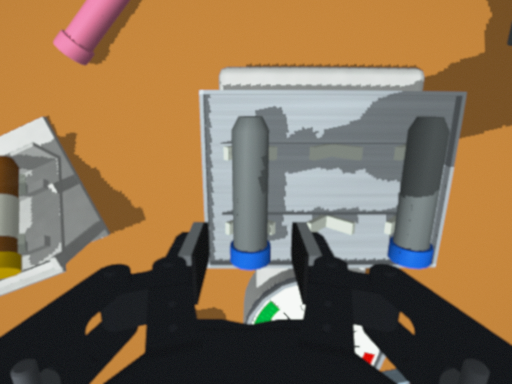

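The needle settled at about 1.64 rad, and the green sector spans about 1.37 to 2.41 rad. It is clearly inside, and both blanks lie level in their saddles. The arm is clear, so I'll hand in.

```bash
python3 - <<'E'
from h import *
print(get_obs()['t'],get_obs()['qd'].round(3)); print(hand_in())
E
```

```text
34.8667 [-0.003 -0.007  0.005  0.001 -0.001 -0.   ]
the job is handed in; nothing more can be done
None
```

The counterweight is made up from two blanks, and the needle stands in the green sector. I handed the job in at about 35 s of the 66 s allowed.

- **First blank:** it went from stand place y = -33 into the +66 saddle. I lowered it until the pan carried most of its weight and then let go. The scale read about 0.82–0.84 rad, short of the green.
- **Second blank:** it went from stand place y = +33 into the -66 saddle in the same way. The scale then settled at 1.63–1.65 rad.
- **Green sector:** two views put its middle at about 1.89 rad, so it spans roughly 1.37 to 2.41 rad. The needle is about 0.27 rad inside the lower edge. An early estimate from the top view alone put the middle at 1.81 rad, and the needle is inside by that figure too.
- **Final pictures:** both blanks lie level in their saddles, and the third blank is still in its place in the stand. The specimen tube was mostly hidden by the arm in the last top view, but it lay untouched in the picture taken after the second lift.

The needle never came near the red zone. Nothing else on the bench that I could see had moved, but I did not check every bystander in the last picture.

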